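Snap the hair pin box lid shut all round

TASK

The lid of the clear hair pin box on the walnut tray is on but not clipped: press down around its pink rim with a fingertip, section by section, until all four sections have clicked shut and lie flat. Leave the box standing where it is, do not pick anything up, and do not disturb the flasks in their rack, the ring dish or the powder compact.

Things in the scene. Friction and masses are not known exactly. Their poses are not given: they have to be found in the camera images.
- pin_box: Clear plastic hair pin box, lid on, loose on the tray, 0.45 kg: 100 (x) by 140 (y) by 50 mm high when shut, walls 90 by 130 mm. Origin: centre of its underside, 8 mm above the work surface; z up. The lid's clear middle panel (60 by 100 mm, top at 47 mm) and its corners (top at 50 mm) are down; between the corners each side has a pink rim section, and all four stand up at the start.
- clip_front (a joint): Angle of the rim section on the box's -x side: 0 = standing up, 0.32 rad = shut and flat. A stiff flap 100 mm long, 20 mm wide, hinged along its inner edge beside the panel, a hook skirt on its outer edge. Needs 8 to 9 N straight down at its press point (more nearer the panel); clicks just past half way, then pulls itself home and stays; let go earlier, it springs up again.
- clip_front_press (a point): Press point of the -x section: on its top face, mid length, 14 mm out from its hinge line, 6 mm in from its outer edge. It moves with the section: 54 mm above the box's underside standing up (the outer edge there is at 56 mm), 50 mm when shut. Its z axis is the normal of the top face.
- clip_back (a joint): Angle of the rim section on the box's +x side: 0 = standing up, 0.32 rad = shut and flat. A stiff flap 100 mm long, 20 mm wide, hinged along its inner edge beside the panel, a hook skirt on its outer edge. Needs 8 to 9 N straight down at its press point (more nearer the panel); clicks just past half way, then pulls itself home and stays; let go earlier, it springs up again.
- clip_back_press (a point): Press point of the +x section: on its top face, mid length, 14 mm out from its hinge line, 6 mm in from its outer edge. It moves with the section: 54 mm above the box's underside standing up (the outer edge there is at 56 mm), 50 mm when shut. Its z axis is the normal of the top face.
- clip_left (a joint): Angle of the rim section on the box's +y side: 0 = standing up, 0.32 rad = shut and flat. A stiff flap 60 mm long, 20 mm wide, hinged along its inner edge beside the panel, a hook skirt on its outer edge. Needs 8 to 9 N straight down at its press point (more nearer the panel); clicks just past half way, then pulls itself home and stays; let go earlier, it springs up again.
- clip_left_press (a point): Press point of the +y section: on its top face, mid length, 14 mm out from its hinge line, 6 mm in from its outer edge. It moves with the section: 54 mm above the box's underside standing up (the outer edge there is at 56 mm), 50 mm when shut. Its z axis is the normal of the top face.
- clip_right (a joint): Angle of the rim section on the box's -y side: 0 = standing up, 0.32 rad = shut and flat. A stiff flap 60 mm long, 20 mm wide, hinged along its inner edge beside the panel, a hook skirt on its outer edge. Needs 8 to 9 N straight down at its press point (more nearer the panel); clicks just past half way, then pulls itself home and stays; let go earlier, it springs up again.
- clip_right_press (a point): Press point of the -y section: on its top face, mid length, 14 mm out from its hinge line, 6 mm in from its outer edge. It moves with the section: 54 mm above the box's underside standing up (the outer edge there is at 56 mm), 50 mm when shut. Its z axis is the normal of the top face.
- tray: Square walnut tray, 380 mm, fixed: floor top 8 mm above the work surface, rim 22 mm high and 10 mm thick. Origin: centre of its underside; x, y along its sides.
- rack: Slotted light-wood rack standing loose on the tray, 192 (x) by 48 (y) by 24 mm (end cheeks 36 mm); holds the four flasks in a row along its x. Origin: centre of its underside.
- flask_1: Mini perfume flask, amber with a brass cap: 24 mm square, 66 mm tall, loose in a pocket of the rack, its top 76 mm above the rack's underside. Origin: centre of its underside, z up.
- flask_2: Mini perfume flask, pink with a black cap: 24 mm square, 66 mm tall, loose in a pocket of the rack, its top 76 mm above the rack's underside. Origin: centre of its underside, z up.
- flask_3: Mini perfume flask, green with a chrome cap: 24 mm square, 66 mm tall, loose in a pocket of the rack, its top 76 mm above the rack's underside. Origin: centre of its underside, z up.
- flask_4: Mini perfume flask, blue with a white cap: 24 mm square, 66 mm tall, loose in a pocket of the rack, its top 76 mm above the rack's underside. Origin: centre of its underside, z up.
- ring_dish: White ceramic ring dish, 86 mm across, 18 mm high with a 42 mm cone carrying rings; loose on the tray. Origin: centre of its underside.
- compact: Closed round powder compact, 68 mm across, 15 mm high; loose on the tray. Origin: centre of its underside.
- mirror_clamp: Chrome clamp on the tray's far rim with a small round mirror (90 mm across, tilted), its highest point about 120 mm above the work surface; fixed. Origin: on the work surface under the middle of the clamped rim.
There are look-alikes about, which are no part of the job. There is more than one size of the pin_box; the one meant has the size given above.

How it is judged:
By the outcome, as a careful person would: the job done as asked, in the order asked, and still so for the second after the job is handed in, with the robot touching nothing.
It also fails if it takes over 48 s, if anything falls off the work surface, if the arm or the gripper's body presses on something with over 40 N, if the wrist force passes 120 N, or if a joint passes its speed limit or range.

ROBOT

A 6-joint arm with a two-finger parallel gripper is mounted at the origin on the work surface. World frame = base frame: x ahead of the robot, y to its left, z up, the work surface at z = 0. Lengths are in m, angles in rad, forces in N, time in s.
With the tool pointing down it reaches from about 0.3 to 0.95 m from the base axis. Payload 3.1 kg.
Tool frame: the origin (TCP) lies at the very end of the fingers, on their centre line; the grasp point (between the pads) lies behind it (bot.tcp_to_grasp is the x of the grasp point in the tool frame, in m); x points along the fingers, y is the direction in which the jaws open and shut, and the axes are right-handed (so a half turn about x gives the same grasp; the last joint's range is limited). The gripper opens to 85 mm and grips with 20 to 120 N. Pads are 22 mm wide; open, the fingers measure 114 mm over their backs; the gripper's body (76 mm by 85 mm) begins 54 mm behind the grasp point. The pads swing forward as they close: fully open they stand 13 mm farther back than shut.
Start: joints at [-1.326, 0.308, 1.634, -0, 1.2, -0.07], TCP at [0.193, -0.594, 0.231] pointing down, gripper open.
Joint ranges: [-3.06, 3.06], [-0.79, 1.96], [0.05, 2.63], [-1.19, 4.34], [0.05, 2.64], [-2.94, 2.94]. Speed limits (rad/s): [2.79, 2.79, 3.14, 3.14, 3.14, 3.14].

INTERFACE

Orientations are given as a unit quaternion [w, x, y, z].
In Python, from cell import bot, viewer gives the robot as it stands. The module is installed in compiled form; this text tells all that it offers.
- The arm moves only by the tool play_rows, never from a script. Its argument "rows" is text: rows parted by semicolons, each of 7 numbers parted by spaces: the shift along the tool's x, y, z in cm, then the turn, a rotation vector about the tool's x, y, z in degrees, then the opening in per cent of the stroke, from 0 (shut) to 100 (fully open). A call has 1 to 20 rows; each row is the pose to reach, as a shift and turn from the pose commanded when the call began, along the tool's axes at that moment; what a row does not reach only later rows make up. A row lasts 1/10 s, in which the tool goes at most 50 mm and 8.59 degrees, less where a joint would pass 70% of its speed; a pose out of reach is approached as far as the arm can. A call with a gripper value outside its range is refused whole. The fingers move at their own pace and stop on an object; "squeeze" is the grip in N (left out, the last holds). Time passes only in rows, so rows that repeat a pose let the fingers close. It gives the time, the measured TCP pose, the force and the opening at its end, in the units of the state.
- bot.observe(): the state, without advancing time (a new reading comes with each control period).
- viewer.grab_frame(name): name is "scene" or "top" or "wrist"; returns a dict with "image" (420x560x3 uint8, red, green, blue), "depth" (420x560 float32, m along the optical axis (not along the pixel's ray), 0 where there is no reading), "fx", "fy", "cx", "cy" (pixels), "extrinsics" (4x4, takes a point from camera to world coordinates). Camera axes: x right, y down, z forward; pixel columns grow to the right and rows downward; lengths in m; the calibration is good to about 2 mm. A picture is of the moment at which its call begins.
- bot.close_job(): hands the job in, once; it reports no verdict.
Trained networks look in the newest picture that a camera, given by its name, has taken for a name from the list of things; names that differ only in an ending like _2 or _b are one class to them, and where a whole thing is asked for, a point or a joint stands for the part that bears it (a point fixed in the world has none). Each returns a list of dicts, best first, with "confidence" (0 to 1); they miss things now and then, are a little off and sometimes report something else, mostly with a low value. They report only what shows in the picture. A call takes as long as a camera call. They do not tell look-alikes from the thing itself.
- viewer.recognise(thing, camera): "position" ([column, row] in pixels, amid what is visible of it).
The state is a dict: "clock": time; "joint_positions": joint angles; "joint_velocities": joint speeds; "effort": joint torques, N m; "ee_pos": TCP position; "orientation": TCP orientation; "ft_force": force on the tool from outside, world axes, zero at the start; "ft_torque": the same for the moment, N m; "gripper_width": opening from 0.0 (shut) to 1.0 (fully open).
Only numpy, scipy, OpenCV 4.12 (cv2) and the standard library are available. Lean on these libraries where they do the work, as an engineer would, in place of code of your own. Each camera call takes 0.05 s, during which the arm holds its last target.

## Working session

There is one attempt and no reset: what is moved stays moved. The work goes in short steps, Python scripts to look and compute and a tool call to move; the robot and the scene stay as the last step left them, time stands still between calls to the robot, and variables do not carry over. Pictures are saved under pics/ and viewed, and the job is handed in when it is done.

Besides the shell and the picture viewer there is one more tool, called after "Request:" in YAML: its name, and indented under it one key for each argument. play_rows: Moves the arm, as the interface text tells. Its arguments: {"type":"object","properties":{"rows":{"type":"string"},"squeeze":{"type":"number"}},"required":["rows"]}

```bash
mkdir -p pics; ls; cat > h.py <<'E'
from cell import bot, viewer
import numpy as np, cv2
def save(f,n): cv2.imwrite('pics/'+n+'.png', cv2.cvtColor(f['image'],cv2.COLOR_RGB2BGR))
def cloud(f):
    d=f['depth'];v,u=np.mgrid[:d.shape[0],:d.shape[1]]
    P=np.stack([(u-f['cx'])/f['fx']*d,(v-f['cy'])/f['fy']*d,d,np.ones_like(d)],-1)
    W=(P@np.array(f['extrinsics']).T)[...,:3]; W[d==0]=np.nan
    return W
E
python3 - <<'E'
from h import *
o=bot.observe();print(o['clock'],o['ee_pos'],o['orientation'],o['ft_force'],bot.tcp_to_grasp)
for n in ('top','scene'):
    f=viewer.grab_frame(n);save(f,n+'0');W=cloud(f);np.save(n+'.npy',W);np.save(n+'_img.npy',f['image'])
    print(n,np.array(f['extrinsics']).round(3).tolist(),f['fx'])
    for t in ('pin_box','clip_front_press','clip_back_press','clip_left_press','clip_right_press','ring_dish','compact','rack','mirror_clamp','tray'):
        for r in viewer.recognise(t,n):
            c,w=r['position'];print(t,round(r['confidence'],2),[round(c),round(w)],W[int(w),int(c)].round(3))
E
```

```text
pics
0.0 [ 0.19329548 -0.59348222  0.23003353] [-0.11003608 -0.6982916  -0.11166013  0.69843605] [-0.12154268  0.06397976  0.31760464] -0.0187
top [[-0.021, -0.992, 0.126, 0.378], [-1.0, 0.021, -0.003, 0.091], [0.001, -0.126, -0.992, 0.993], [0.0, 0.0, 0.0, 1.0]] 386.5249583408159
pin_box 0.76 [157, 216] [0.497 0.37  0.069]
pin_box 0.73 [276, 213] [0.5   0.086 0.055]
pin_box 0.71 [171, 354] [0.176 0.335 0.068]
pin_box 0.43 [308, 176] [0.602 0.    0.008]
pin_box 0.26 [345, 186] [ 0.561 -0.081  0.082]
clip_front_press 0.9 [158, 243] [0.434 0.366 0.078]
clip_front_press 0.82 [195, 340] [0.21  0.278 0.077]
clip_front_press 0.71 [278, 235] [0.446 0.08  0.064]
clip_back_press 0.8 [268, 198] [0.537 0.102 0.062]
clip_back_press 0.7 [155, 195] [0.547 0.374 0.075]
clip_back_press 0.65 [149, 369] [0.146 0.38  0.076]
clip_back_press 0.2 [295, 208] [0.511 0.037 0.059]
clip_left_press 0.94 [195, 386] [0.109 0.277 0.077]
clip_left_press 0.82 [120, 225] [0.479 0.458 0.076]
clip_left_press 0.68 [250, 221] [0.481 0.147 0.062]
clip_right_press 0.69 [148, 324] [0.248 0.384 0.079]
clip_right_press 0.6 [1
[... 1232 characters left out ...]
.5 [295, 212] [0.475 0.143 0.061]
clip_right_press 0.91 [350, 196] [nan nan nan]
clip_right_press 0.78 [260, 243] [0.518 0.024 0.062]
clip_right_press 0.51 [315, 141] [0.255 0.384 0.078]
clip_right_press 0.25 [368, 282] [0.701 0.137 0.035]
ring_dish 0.68 [364, 282] [0.696 0.132 0.033]
compact 0.7 [280, 349] [ 0.714 -0.07   0.022]
compact 0.25 [256, 244] [0.51  0.019 0.057]
compact 0.2 [194, 262] [ 0.489 -0.105  0.061]
rack 0.57 [221, 304] [ 0.583 -0.104  0.032]
mirror_clamp 0.66 [207, 276] [ 0.533 -0.101  0.058]
mirror_clamp 0.65 [367, 334] [0.808 0.013 0.095]
mirror_clamp 0.53 [259, 243] [0.514 0.024 0.057]
tray 0.85 [274, 308] [ 0.627 -0.023  0.008]
tray 0.68 [295, 234] [0.541 0.092 0.064]
```

View pics/top0.png

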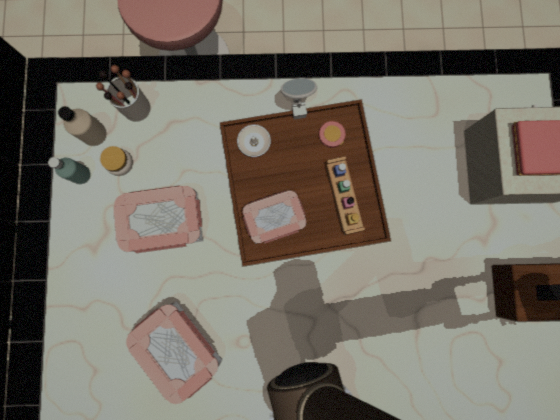

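View pics/scene0.png

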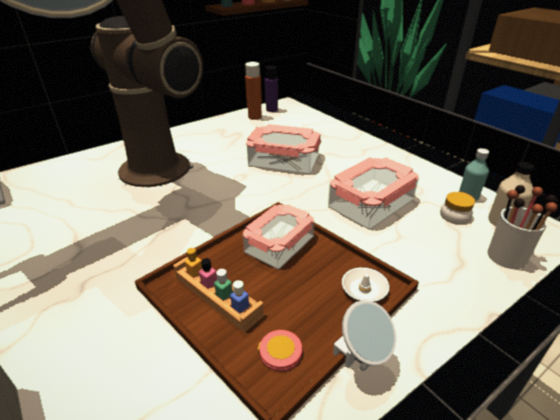

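The top view shows the tray's box at about (275,216); the two others at (157,216) and (171,354) are larger and off the tray. Next I'll fit its pose from the pink points.

```bash
python3 - <<'E'
from h import *
from scipy.optimize import minimize
out=[]
for n in ('top','scene'):
    W=np.load(n+'.npy');I=np.load(n+'_img.npy')
    hsv=cv2.cvtColor(I,cv2.COLOR_RGB2HSV)
    m=(W[...,2]>0.045)&(W[...,2]<0.08)&(W[...,0]>0.4)&(W[...,0]<0.6)&(W[...,1]>-0.02)&(W[...,1]<0.19)
    p=(hsv[...,1]>60)&((hsv[...,0]<12)|(hsv[...,0]>165))&m
    P=W[p]; print(n,p.sum(),P.min(0).round(3),P.max(0).round(3))
    r=cv2.minAreaRect((P[:,:2]*1000).astype(np.float32));print(r)
    np.save(n+'_pink.npy',P); 
    # heights histogram
    print(np.percentile(P[:,2],[5,25,50,75,95]).round(4))
    f=I; 
    ys,xs=np.where(p); c=f[ys.min()-15:ys.max()+15,xs.min()-15:xs.max()+15]
    cv2.imwrite(f'pics/crop_{n}.png',cv2.resize(cv2.cvtColor(c,cv2.COLOR_RGB2BGR),None,fx=6,fy=6,interpolation=cv2.INTER_CUBIC))
    def cost(q):
        a=q[2];R=np.array([[np.cos(a),np.sin(a)],[-np.sin(a),np.cos(a)]])
        L=np.abs((P[:,:2]-q[:2])@R.T)
        o=np.maximum(L[:,0]-.05,L[:,1]-.07); i=np.minimum(.05-0.0-L[:,0],9)
        inn=np.minimum(.030-L[:,0],.050-L[:,1])
        e=np.maximum(o,0)+np.maximum(inn,0)
        return (np.minimum(e,.01)**2).sum()
    for s in (0,0.1,0.2,0.3):
      q=minimize(cost,[.495,.085,s],method='Nelder-Mead',options=dict(xatol=1e-5,fatol=1e-9,maxiter=4000))
      print(q.x.round(4),np.sqrt(q.fun/len(P)))
E
```

```text
top 927 [0.428 0.011 0.048] [0.556 0.164 0.068]
((491.4766540527344, 87.45616149902344), (107.21599578857422, 146.8057403564453), 17.842693328857422)
[0.0532 0.059  0.0612 0.063  0.0655]
[0.4912 0.0878 0.309 ] 0.000820006324800073
[0.4912 0.0878 0.309 ] 0.0008200063232744456
[0.4912 0.0878 0.309 ] 0.0008200063233949681
[0.4912 0.0878 0.309 ] 0.0008200063236501587
scene 1664 [0.43  0.011 0.046] [0.557 0.161 0.067]
((496.7925720214844, 86.00269317626953), (103.75364685058594, 142.16539001464844), 18.069355010986328)
[0.0516 0.0578 0.0594 0.0618 0.0641]
[0.4952 0.0873 0.3184] 0.0019284590633968294
[0.4952 0.0872 0.3191] 0.0019284600963329131
[0.4952 0.0872 0.3191] 0.0019284600963226596
[0.4952 0.0873 0.3184] 0.001928459067310623
```

```bash
file pics/crop*
```

```text
bash: file: command not found
```

```bash
cat >> h.py <<'E'
from scipy.spatial.transform import Rotation as Ro
def goto(p,yaw=None,R2=None):
    """yaw: world angle of tool z axis, tool pointing down"""
    o=bot.observe();w,x,y,z=o['orientation'];R=Ro.from_quat([x,y,z,w])
    s=R.inv().apply(np.array(p)-o['ee_pos'])*100
    rv=np.zeros(3)
    if yaw is not None:
        c=[]
        for a in (yaw,yaw+np.pi,yaw+np.pi/2,yaw-np.pi/2):
            X=np.array([0,0,-1.]);Z=np.array([np.cos(a),np.sin(a),0]);Y=np.cross(Z,X)
            r=(R.inv()*Ro.from_matrix(np.c_[X,Y,Z])).as_rotvec(degrees=True);c.append(r)
            print('yaw',round(a,2),r.round(1))
    print('shift cm',s.round(2)); return s
E
python3 - <<'E'
from h import *
o=bot.observe();w,x,y,z=o['orientation'];print(Ro.from_quat([x,y,z,w]).as_matrix().round(3), o['joint_positions'])
goto([.493,.087,.22],.312)
E
```

```text
[[ 0.     0.31  -0.951]
 [-0.    -0.951 -0.31 ]
 [-1.     0.    -0.   ]] [-1.32572498e+00  3.08088408e-01  1.63380585e+00  1.87604447e-05
  1.19968987e+00 -6.96879697e-02]
yaw 0.31 [-179.8    0.    -0. ]
yaw 3.45 [ 0.2 -0.  -0. ]
yaw 1.88 [90.2 -0.   0. ]
yaw -1.26 [-89.8  -0.   -0. ]
shift cm [  1.13 -55.51 -49.57]
```

View pics/crop_top.png

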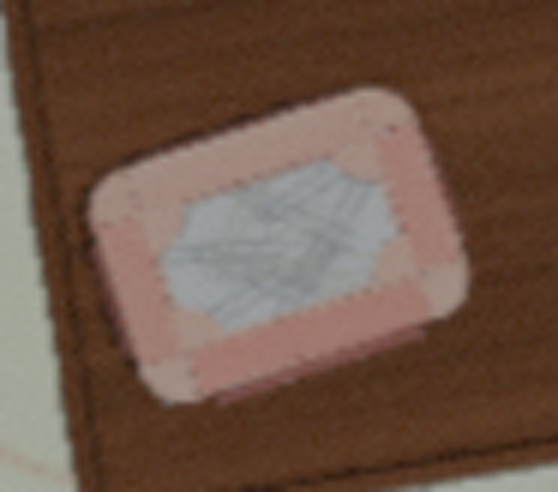

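Tray box crop: yaw matches the fit (~0.31 rad), and the tool is already aligned with it. I'll move above the box and shut the gripper.

Request:
play_rows:
  rows: "0 -55.5 -49.6 0 0 0 0;0 -55.5 -49.6 0 0 0 0;0 -55.5 -49.6 0 0 0 0;0 -55.5 -49.6 0 0 0 0;0 -55.5 -49.6 0 0 0 0;0 -55.5 -49.6 0 0 0 0;0 -55.5 -49.6 0 0 0 0;0 -55.5 -49.6 0 0 0 0;0 -55.5 -49.6 0 0 0 0;0 -55.5 -49.6 0 0 0 0;0 -55.5 -49.6 0 0 0 0;0 -55.5 -49.6 0 0 0 0;0 -55.5 -49.6 0 0 0 0;0 -55.5 -49.6 0 0 0 0;0 -55.5 -49.6 0 0 0 0;0 -55.5 -49.6 0 0 0 0;0 -55.5 -49.6 0 0 0 0;0 -55.5 -49.6 0 0 0 0;0 -55.5 -49.6 0 0 0 0;0 -55.5 -49.6 0 0 0 0"
  squeeze: 20

```text
clock: 3.1
ee_pos: [0.493, 0.0857, 0.2313]
orientation: [-0.11, -0.698, -0.11, 0.699]
ft_force: [0.7, -0.2, 0.7]
gripper_width: -0.005
```

```bash
python3 - <<'E'
from h import *
f=viewer.grab_frame('wrist');save(f,'wrist0');W=cloud(f);np.save('wrist.npy',W);np.save('wrist_img.npy',f['image'])
print(np.array(f['extrinsics']).round(3).tolist(),f['fx'],bot.observe()['ee_pos'])
E
```

```text
[[0.308, -0.91, -0.279, 0.564], [-0.951, -0.294, -0.09, 0.108], [-0.0, 0.293, -0.956, 0.375], [0.0, 0.0, 0.0, 1.0]] 312.0748991114667 [0.49305719 0.08582923 0.2313826 ]
```

View pics/wrist0.png

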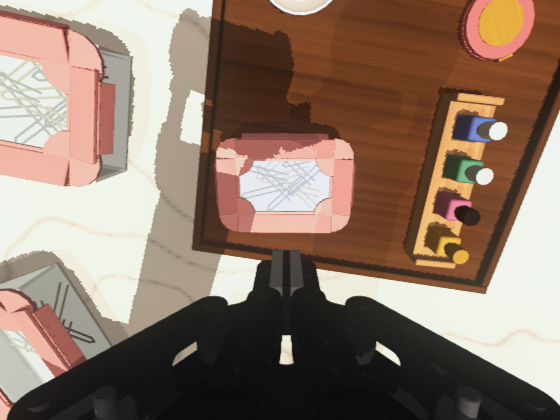

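```bash
python3 - <<'E'
from h import *
from scipy.optimize import minimize
n='wrist'
W=np.load(n+'.npy');I=np.load(n+'_img.npy')
hsv=cv2.cvtColor(I,cv2.COLOR_RGB2HSV)
m=(W[...,2]>0.045)&(W[...,2]<0.08)&(W[...,0]>0.4)&(W[...,0]<0.6)&(W[...,1]>-0.02)&(W[...,1]<0.19)
p=(hsv[...,1]>50)&((hsv[...,0]<12)|(hsv[...,0]>165))&m
P=W[p];r=cv2.minAreaRect((P[:,:2]*1000).astype(np.float32));print(len(P),r,np.percentile(P[:,2],[5,25,50,75,95]).round(4))
def loc(q,P):
    a=q[2];R=np.array([[np.cos(a),np.sin(a)],[-np.sin(a),np.cos(a)]]);return (P[:,:2]-q[:2])@R.T
def cost(q):
    L=np.abs(loc(q,P));o=np.maximum(L[:,0]-.05,L[:,1]-.07);inn=np.minimum(.030-L[:,0],.050-L[:,1])
    e=np.maximum(o,0)+np.maximum(inn,0);return (np.minimum(e,.01)**2).sum()
q=minimize(cost,[.493,.087,.31],method='Nelder-Mead',options=dict(xatol=1e-5,fatol=1e-9,maxiter=4000))
print(q.x.round(4),np.sqrt(q.fun/len(P)))
L=loc(q.x,P)
for k,(ax,s,h) in dict(front=(0,-1,.03),back=(0,1,.03),left=(1,1,.05),right=(1,-1,.05)).items():
    d=L[:,ax]*s-h; t=np.abs(L[:,1-ax])<(.04 if ax==0 else .022)
    print(k,[(mm,round(float(np.median(P[t&(d>mm/1000)&(d<mm/1000+.004),2])),4),int((t&(d>mm/1000)&(d<mm/1000+.004)).sum())) for mm in (-2,2,6,10,14,18)])
# finger tip cloud
t=(W[...,2]>.2)&(W[...,2]<.26);F=W[t];print(len(F),bot.observe()['ee_pos'])
Lf=loc(q.x,F)
ee=bot.observe()['ee_pos'];le=loc(q.x,np.array([ee]))
print('tcp in box',le.round(4), 'tip range',[(z,(np.percentile(Lf[abs(F[:,2]-z)<.004]-le,[2,98],axis=0)*1000).round(1).tolist()) for z in (.235,.243,.251)])
a=q.x[2]
for k,v in dict(front=(-.044,0),back=(.044,0),left=(0,.064),right=(0,-.064)).items():
    w=q.x[:2]+np.array([[np.cos(a),-np.sin(a)],[np.sin(a),np.cos(a)]])@v
    print(k,w.round(4));goto([*w,.064])
E
```

```text
8731 ((494.73974609375, 88.08419036865234), (103.26323699951172, 147.9207000732422), 17.253032684326172) [0.0565 0.0586 0.0602 0.0625 0.0643]
[0.4937 0.088  0.2957] 0.00182244721431089
front [(-2, 0.0582, 208), (2, 0.0595, 297), (6, 0.0608, 295), (10, 0.0622, 298), (14, 0.0633, 292), (18, 0.0641, 141)]
back [(-2, 0.059, 287), (2, 0.0605, 306), (6, 0.0618, 315), (10, 0.063, 321), (14, 0.0639, 358), (18, 0.0563, 390)]
left [(-2, 0.0587, 169), (2, 0.06, 166), (6, 0.0613, 172), (10, 0.0627, 181), (14, 0.0641, 175), (18, 0.0591, 59)]
right [(-2, 0.0583, 171), (2, 0.0598, 168), (6, 0.0612, 166), (10, 0.0623, 180), (14, 0.0637, 172), (18, 0.0626, 81)]
1430 [0.49305719 0.08582923 0.2313826 ]
tcp in box [[-0.0012 -0.0019]] tip range [(0.235, [[5.9, -10.2], [10.7, 9.5]]), (0.243, [[5.7, -13.2], [10.7, 12.3]]), (0.251, [[5.4, -13.5], [10.6, 12.6]])]
front [0.4516 0.0752]
shift cm [16.74 -0.27  4.28]
back [0.5357 0.1008]
shift cm [16.74 -0.12 -4.52]
left [0.475  0.1492]
shift cm [16.74 -6.59 -0.23]
right [0.5123 0.0268]
shift cm [ 1.674e+01  6.210e+00 -1.000e-02]
```

Flap heights match the given sizes (outer edge 64 mm, press point about 62 mm in world z). I'll hover over the front section first.

Request:
play_rows:
  rows: "4 -0.2 4.4 0 0 0 0;8 -0.2 4.4 0 0 0 0;12 -0.2 4.4 0 0 0 0;15 -0.2 4.4 0 0 0 0;15.5 -0.2 4.4 0 0 0 0;15.5 -0.2 4.4 0 0 0 0;15.5 -0.2 4.4 0 0 0 0"

```text
clock: 3.85
ee_pos: [0.4526, 0.0752, 0.0779]
orientation: [0.111, 0.699, 0.111, -0.697]
ft_force: [0.4, 0.4, 0.1]
gripper_width: 0.004
```

```bash
python3 - <<'E'
from h import *
o=bot.observe();print(o['clock'],o['ee_pos'],o['ft_force'])
goto([.4512,.0745,.064],.308)
f=viewer.grab_frame('wrist');save(f,'w1')
E
```

```text
3.85 [0.45258298 0.07515087 0.07786438] [0.41405729 0.36919361 0.11358289]
yaw 0.31 [-1.796e+02  1.000e-01 -3.000e-01]
yaw 3.45 [ 0.4 -0.2 -0. ]
yaw 1.88 [90.4 -0.2  0.1]
yaw -1.26 [-89.6  -0.1  -0.2]
shift cm [1.39 0.02 0.16]
```

View pics/w1.png

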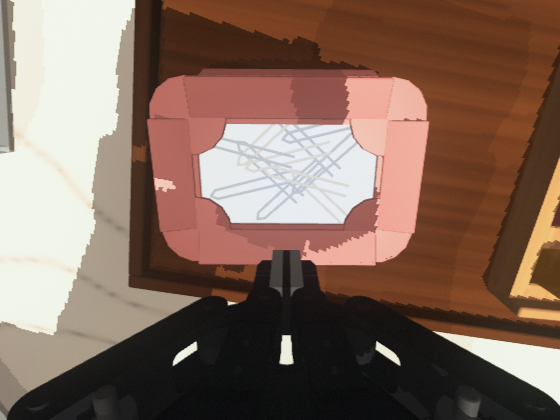

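The fingers are over the middle of the near section (tip at about (287,255)). Pressing now.

Request:
play_rows:
  rows: "0.7 0 0.1 0 0 0 0;1.2 0 0.1 0 0 0 0;1.4 0 0.1 0 0 0 0;1.5 0 0.1 0 0 0 0;1.6 0 0.1 0 0 0 0;1.7 0 0.1 0 0 0 0;1.7 0 0.1 0 0 0 0"

```text
clock: 4.6
ee_pos: [0.4493, 0.0747, 0.0596]
orientation: [-0.111, -0.698, -0.111, 0.699]
ft_force: [-2.6, -1.6, 6.3]
gripper_width: -0.001
```

Request:
play_rows:
  rows: "0.1 0 0 0 0 0 0;0.2 0 0 0 0 0 0;0.2 0 0 0 0 0 0"

```text
clock: 4.9
ee_pos: [0.4494, 0.0748, 0.0579]
orientation: [-0.111, -0.698, -0.111, 0.699]
ft_force: [-4.1, -1.7, 9.7]
gripper_width: -0.002
```

Request:
play_rows:
  rows: "0.1 0 0 0 0 0 0;0.1 0 0 0 0 0 0"

```text
clock: 5.1
ee_pos: [0.4494, 0.0748, 0.0578]
orientation: [-0.111, -0.697, -0.111, 0.699]
ft_force: [-6.1, -2.3, 16.6]
gripper_width: -0.001
```

Force is rising with no further travel, which suggests the section is flat. I'll raise the tool and look.

Request:
play_rows:
  rows: "-0.5 0 0 0 0 0 0;-2 0 0 0 0 0 0;-4 0 0 0 0 0 0;-6 0 0 0 0 0 0;-6 0 -4.4 0 0 0 0;-6 0 -4.4 0 0 0 0"

```text
clock: 5.7
ee_pos: [0.4977, 0.0898, 0.118]
orientation: [0.111, 0.702, 0.111, -0.695]
ft_force: [0.5, -0.7, -0.3]
gripper_width: -0.001
```

```bash
cat >> h.py <<'E'
from scipy.optimize import minimize
def loc(q,P):
    a=q[2];R=np.array([[np.cos(a),np.sin(a)],[-np.sin(a),np.cos(a)]]);return (P[:,:2]-q[:2])@R.T
def check(name):
    f=viewer.grab_frame('wrist');save(f,name);W=cloud(f);I=f['image']
    hsv=cv2.cvtColor(I,cv2.COLOR_RGB2HSV)
    p=(W[...,2]>0.056)&(W[...,2]<0.07)&(W[...,0]>0.4)&(W[...,0]<0.6)&(W[...,1]>-0.02)&(W[...,1]<0.19)&(hsv[...,1]>50)&((hsv[...,0]<12)|(hsv[...,0]>165))
    P=W[p]
    def cost(q):
        L=np.abs(loc(q,P));o=np.maximum(L[:,0]-.05,L[:,1]-.07);inn=np.minimum(.030-L[:,0],.050-L[:,1])
        e=np.maximum(o,0)+np.maximum(inn,0);return (np.minimum(e,.01)**2).sum()
    q=minimize(cost,[.493,.087,.31],method='Nelder-Mead',options=dict(xatol=1e-5,fatol=1e-9,maxiter=4000))
    print('box',q.x.round(4),round(np.sqrt(q.fun/len(P)),5))
    L=loc(q.x,P)
    for k,(ax,s,h) in dict(front=(0,-1,.03),back=(0,1,.03),left=(1,1,.05),right=(1,-1,.05)).items():
        d=L[:,ax]*s-h; t=np.abs(L[:,1-ax])<(.04 if ax==0 else .022)
        r=[]
        for mm in (2,6,10,14):
            g=t&(d>mm/1000)&(d<mm/1000+.004); r.append((round(float(np.median(P[g,2])),4) if g.any() else None,int(g.sum())))
        print(k,r)
    o=bot.observe();print(o['clock'],o['ee_pos'],'tcp in box',loc(q.x,o['ee_pos'][None]).round(4),o['ft_force'].round(1))
    return q.x
E
python3 - <<'E'
from h import *
check('w2')
E
```

```text
box [0.4922 0.0867 0.3049] 0.00203
front [(0.0584, 232), (0.0584, 207), (0.0584, 205), (0.0584, 166)]
back [(0.0598, 658), (0.0612, 681), (0.0625, 709), (0.0639, 746)]
left [(0.0599, 378), (0.0612, 377), (0.0625, 390), (0.0638, 392)]
right [(0.06, 366), (0.0613, 378), (0.0627, 391), (0.0639, 370)]
5.75 [0.49458689 0.08928768 0.11690331] tcp in box [[0.0031 0.0018]] [-0.6  0.1 -0.7]
```

View pics/w2.png

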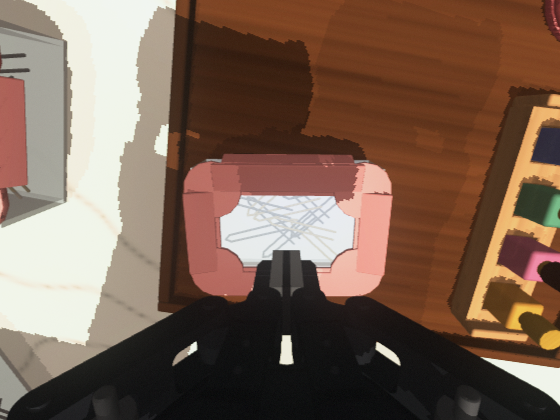

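The front section reads level at 58.4 mm and the box hasn't moved. Next is the back section.

Request:
play_rows:
  rows: "1 0 -4.3 0 0 0 0;4 0 -4.3 0 0 0 0;4.6 0 -4.3 0 0 0 0;5.2 0 -4.3 0 0 0 0;5.3 0 -4.3 0 0 0 0;5.4 0 -4.3 0 0 0 0;5.5 0 -4.3 0 0 0 0;5.6 0 -4.3 0 0 0 0;5.7 0 -4.3 0 0 0 0;5.8 0 -4.3 0 0 0 0;5.9 0 -4.3 0 0 0 0;5.9 0 -4.3 0 0 0 0"

```text
clock: 6.95
ee_pos: [0.5335, 0.102, 0.0581]
orientation: [0.111, 0.699, 0.111, -0.697]
ft_force: [1.2, -0.1, 0.5]
gripper_width: 0.002
```

Request:
play_rows:
  rows: "0.1 0 0 0 0 0 0;-0.5 0 0 0 0 0 0;-2 0 0 0 0 0 0;-5.9 0 0 0 0 0 0;-5.9 0 4.3 0 0 0 0;-5.9 0 4.3 0 0 0 0;-5.9 0 4.3 0 0 0 0"

```text
clock: 7.65
ee_pos: [0.4908, 0.0884, 0.1167]
orientation: [0.111, 0.698, 0.111, -0.698]
ft_force: [0.1, 0.7, 0.2]
gripper_width: -0.001
```

```bash
python3 - <<'E'
from h import *
check('w3')
E
```

```text
box [0.4919 0.0868 0.3227] 0.00203
front [(0.0585, 248), (0.0584, 244), (0.0583, 223), (0.0584, 212)]
back [(0.0585, 733), (0.0585, 751), (0.0585, 766), (0.0585, 763)]
left [(0.0599, 395), (0.0613, 397), (0.0627, 393), (0.0639, 404)]
right [(0.0599, 395), (0.0612, 397), (0.0627, 397), (0.0639, 393)]
7.7 [0.49216142 0.08857631 0.11691373] tcp in box [[0.0009 0.0016]] [ 0.6 -0.2  0.4]
```

View pics/w3.png

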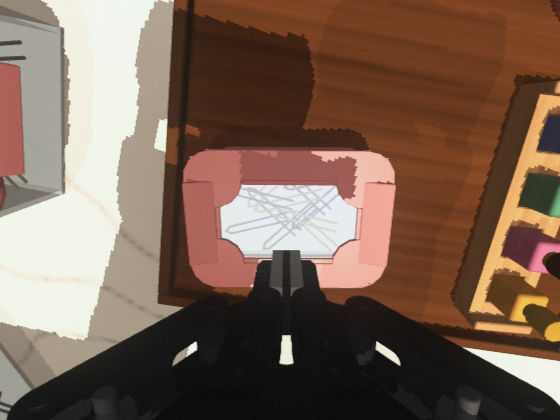

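The back section is flat too, and the finger is centred on the box at (287,260). Next is the left section.

Request:
play_rows:
  rows: "0 -4 0 0 0 0 0;2.5 -6.3 0 0 0 0 0;4.6 -6.3 0 0 0 0 0;5.2 -6.3 0 0 0 0 0;5.3 -6.3 0 0 0 0 0;5.4 -6.3 0 0 0 0 0;5.5 -6.3 0 0 0 0 0;5.6 -6.3 0 0 0 0 0;5.7 -6.3 0 0 0 0 0;5.8 -6.3 0 0 0 0 0;5.9 -6.3 0 0 0 0 0;5.9 -6.3 0 0 0 0 0"

```text
clock: 8.9
ee_pos: [0.4731, 0.1483, 0.058]
orientation: [0.111, 0.699, 0.111, -0.698]
ft_force: [0.7, -0.4, 4.0]
gripper_width: 0.002
```

Request:
play_rows:
  rows: "0.1 0 0 0 0 0 0;0.1 0 0 0 0 0 0;-0.5 0 0 0 0 0 0;-2 0 0 0 0 0 0;-5.9 0 0 0 0 0 0;-5.9 6.3 0 0 0 0 0;-5.9 6.3 0 0 0 0 0;-5.9 6.3 0 0 0 0 0"

```text
clock: 9.7
ee_pos: [0.4919, 0.087, 0.1162]
orientation: [-0.11, -0.698, -0.11, 0.699]
ft_force: [-0.4, 0.4, -0.2]
gripper_width: -0.001
```

```bash
python3 - <<'E'
from h import *
check('w4')
E
```

```text
box [0.4919 0.0866 0.3043] 0.00203
front [(0.0584, 256), (0.0584, 240), (0.0584, 227), (0.0584, 208)]
back [(0.0585, 740), (0.0585, 747), (0.0585, 765), (0.0585, 782)]
left [(0.0586, 358), (0.0585, 349), (0.0585, 350), (0.0585, 353)]
right [(0.06, 388), (0.0614, 396), (0.0627, 409), (0.0639, 385)]
9.75 [0.49105289 0.08796019 0.11567113] tcp in box [[-0.0004  0.0015]] [-0.7 -0.   0.2]
```

View pics/w4.png

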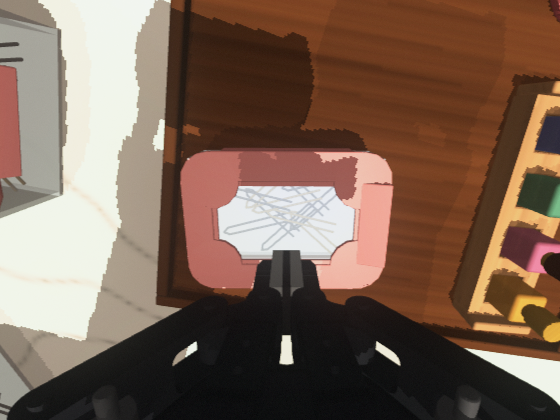

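Left is flat, so only the right section (at about (375,225)) still stands up.

Request:
play_rows:
  rows: "0 4 0 0 0 0 0;2.5 6.5 0 0 0 0 0;4.5 6.5 0 0 0 0 0;5.1 6.5 0 0 0 0 0;5.2 6.5 0 0 0 0 0;5.3 6.5 0 0 0 0 0;5.4 6.5 0 0 0 0 0;5.5 6.5 0 0 0 0 0;5.6 6.5 0 0 0 0 0;5.7 6.5 0 0 0 0 0;5.8 6.5 0 0 0 0 0;5.8 6.5 0 0 0 0 0"

```text
clock: 10.95
ee_pos: [0.5119, 0.027, 0.0583]
orientation: [0.111, 0.699, 0.111, -0.698]
ft_force: [0.5, -0.3, 0.3]
gripper_width: 0.001
```

Request:
play_rows:
  rows: "0.1 0 0 0 0 0 0;0.1 0 0 0 0 0 0;-0.5 0 0 0 0 0 0;-2 0 0 0 0 0 0;-6 0 0 0 0 0 0;-10 -6.4 0 0 0 0 0;-14 -6.4 0 0 0 0 0;-14 -6.4 0 0 0 0 0;-14 -6.4 0 0 0 0 0"

```text
clock: 11.85
ee_pos: [0.4937, 0.0883, 0.2007]
orientation: [0.112, 0.7, 0.111, -0.696]
ft_force: [0.2, 0.3, -0.5]
gripper_width: -0.0
```

```bash
python3 - <<'E'
from h import *
check('w5')
f=viewer.grab_frame('scene');save(f,'scene1');W=cloud(f);W0=np.load('scene.npy')
d=f['image'].astype(int)-np.load('scene_img.npy')
print(abs(d).mean())
for t in ('ring_dish','compact','rack'):
    for r in viewer.recognise(t,'scene')[:1]:
        c,w=r['position'];print(t,round(r['confidence'],2),[round(c),round(w)],W[int(w),int(c)].round(3))
E
```

```text
box [0.4927 0.0882 0.301 ] 0.00188
front [(0.0585, 264), (0.0584, 297), (0.0584, 302), (0.0584, 311)]
back [(0.0586, 363), (0.0586, 402), (0.0586, 381), (0.0585, 399)]
left [(0.0585, 187), (0.0585, 192), (0.0584, 190), (0.0585, 194)]
right [(0.0586, 192), (0.0585, 189), (0.0583, 185), (0.0584, 191)]
11.9 [0.49227412 0.08769437 0.19872279] tcp in box [[-0.0006 -0.0003]] [ 0.4  0.3 -0.4]
9.602307256235827
ring_dish 0.74 [222, 288] [ 0.578 -0.094  0.059]
compact 0.57 [280, 348] [ 0.71  -0.07   0.023]
rack 0.87 [224, 303] [ 0.584 -0.099  0.03 ]
```

View pics/w5.png

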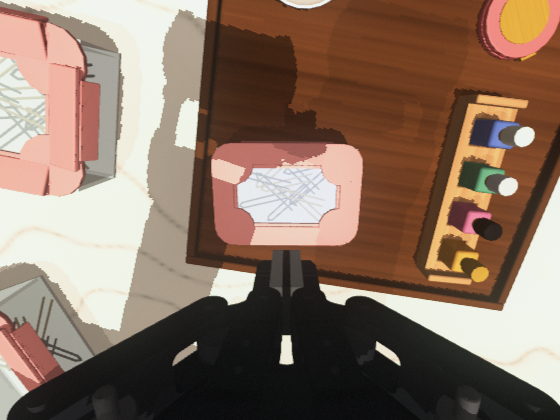

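View pics/scene1.png

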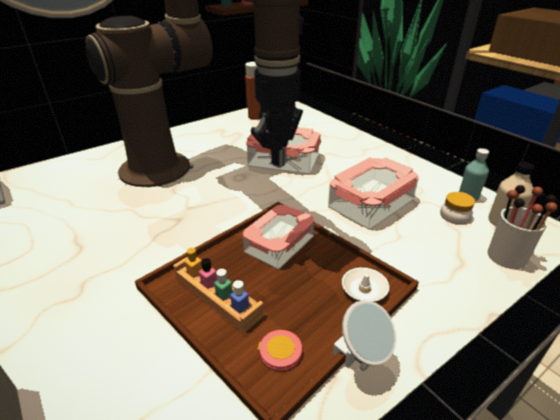

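All four sections read flat. The flasks, dish and compact sit at the same pixels as at the start, and the arm is well clear. I'm handing in.

```bash
python3 -c "
from cell import bot
print(bot.close_job())"
```

```text
the job is handed in; nothing more can be done
None
```

I pressed all four rim sections of the tray's 100 × 140 mm pin box shut with the closed fingertips, in the order front, back, left, right. I handed the job in at about 12 s of robot time, with the arm raised clear of everything.

- **Lid:** in the last wrist picture every section lies level at 58.3–58.6 mm above the work surface. They should read 58 mm when shut; before pressing they sloped from about 60 to 64 mm.
- **Box:** it is where it was, within about 2 mm, which is as fine as the measurement gets.
- **Forces:** the highest reading was about 17 N upward, on the front section. I read the force only at the end of each move, so brief peaks in between were not seen.
- **Other items:** the flasks in their rack, the ring dish and the compact look unmoved when the last scene picture is compared with the first.
- **One disagreement:** the network's last ring dish detection landed on the flasks at pixel (222,288). The dish itself is plainly at its original place in the picture, around (365,285), so I ignored that result.

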